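Advance the measuring stage by one turn of its hand wheel

TASK

Move the measuring stage on by one step: with the outside of the fingers, gently push the hand wheel round clockwise (seen from above) by its upright handle through exactly one full turn, so that the handle stops where it began, then leave the wheel alone. Only push the handle, do not grip it; do not touch the stage or the workpiece riding on it, and leave the gauges and tools around it where they are.

Things in the scene. Friction and masses are not known exactly. Their poses are not given: they have to be found in the camera images.
- wheel (a joint): angle of the hand wheel, rad: 0 at the start wherever the handle then stands, growing clockwise seen from above; 6.283 is one turn, and it can be turned on beyond that. Stiff: it stays where it is left, and takes about 2 N at the handle to move; come up to the handle at 60 mm/s or slower, as a hard knock or a squeeze (over 25 N) would harm it. It drives the stage through a screw, 20 mm a turn.
- wheel_axis (a point): point on the vertical axis of the hand wheel, at the rim's top (102 mm above the table). The wheel is a level aluminium ring, 65 mm radius to the middle of its 14 mm thick rim, with three spokes and a flat hub 40 mm across that does not rise above the rim, on a round pedestal to the right (-y) of the measuring stage.
- handle_mid (a point): middle of the upright black handle on the rim, 65 mm from the wheel axis at the end of one spoke: a plain cylinder 18 mm across with a round top, which revolves freely on its own pin. This point is on its centre line, 25 mm above the rim's top and 26 mm below the handle's tip. Outside the handle's circle nothing stands higher than the rim for 70 mm, and the hub and spokes inside it are no higher.
- handle: the same handle; origin on its centre line 2 mm below the rim's top, z up; its yaw means nothing, as it revolves on its pin
- machine: the fixed measuring stage: dark base, origin on the table under the wheel axis, its x pointing from the wheel to the stage (roughly the robot's left), its -y roughly away from the robot. Apron under the wheel 170 mm wide, 50 mm high; main base from 110 to 410 mm along x, 360 mm wide, with a white column and lens head up to 240 mm high at its corner farthest from the wheel, on the robot's side, the lens over the stage 320 mm from the wheel axis.
- stage_top (a point): centre of the top of the moving stage plate (220 by 260 mm, grey, with a glass window), 100 mm above the table, its near edge 135 mm from the wheel axis at the start. It slides along the machine's x, away from the wheel, 20 mm for one clockwise turn.
- stage: the same moving stage plate; origin under its centre, 18 mm below its top
- workpiece: loose aluminium frame, 100 by 45 by 10 mm, lying on the stage and riding with it; origin under its centre
- ring_gauge: loose steel ring, 50 mm across, 20 mm high, on the table right of the wheel; origin under its centre
- plug_gauge: loose steel plug with a wider head, 55 to 65 mm high, standing on the table beyond the wheel; origin under its centre
- loupe: loose black magnifier, 40 mm across, 36 mm high, on the table between wheel and robot; origin under its centre
- caliper: loose calliper, 200 mm long, lying on the table to the right; origin under the middle of its beam
- screwdriver: loose screwdriver, 170 mm long, lying on the table to the right and beyond the wheel; origin under its middle
There are look-alikes about, which are no part of the job. Several things have the shape of the workpiece; the one meant has the colours described above.

How it is judged (in metres and radians):
On the way, in this order (a step that is already met when the one before it is completed fails the run):
1. the wheel is pushed through its first half turn by the handle (value of joint wheel between 1 and 3 rad and contact force between the fingers and handle above 0.2 N), for 0.02 s.
2. the wheel is pushed on through its second half turn by the handle (value of joint wheel between 3.4 and 6 rad and contact force between the fingers and handle above 0.2 N), for 0.02 s.
At the end, for the whole second after the job is handed in: The wheel has been turned clockwise by one full turn, within 0.17 rad (10 degrees), and stands still with its handle within 12 mm of where it began; the stage has moved 18 to 22 mm and the workpiece has ridden with it (14 to 26 mm); all other loose things are within 15 mm of their starting places (value of joint wheel between 6.1132 and 6.4532 rad and distance of handle_mid from where it was at the start of the episode below 0.012 m and velocity of joint wheel between -0.05 and 0.05 rad/s and distance of stage_top from where it was at the start of the episode between 0.018 and 0.022 m and distance of workpiece from where it was at the start of the episode between 0.014 and 0.026 m and linear speed of workpiece below 0.02 m/s and distance of each of ring_gauge, plug_gauge, loupe, caliper, screwdriver from where it was at the start of the episode below 0.015 m); the robot touches nothing.
It fails at once if the handle is gripped or forced (more than 25 N on it) (contact force between the fingers and handle above 25 N).
It fails at once if the wheel is turned backwards by more than 0.35 rad, or overrun by more than 0.5 rad past one turn (value of joint wheel below -0.35 rad or value of joint wheel above 6.7832 rad).
It fails at once if the robot pushes on the stage (more than 1.5 N) (contact force between any of the arm, the fingers and stage above 1.5 N).
It fails at once if the robot touches or lifts the workpiece (contact force between any of the fingers, the arm and workpiece above 1 N or height (world z) of workpiece above 0.108 m).
It fails at once if a gauge or tool is displaced by more than 15 mm (distance of any of ring_gauge, plug_gauge, loupe, caliper, screwdriver from where it was at the start of the episode above 0.015 m).
It also fails if it takes over 58 s, if anything falls off the work surface, if the arm or the gripper's body presses on something with over 40 N, if the wrist force passes 120 N, or if a joint passes its speed limit or range.

ROBOT

A 6-joint arm with a two-finger parallel gripper is mounted at the origin on the work surface. World frame = base frame: x ahead of the robot, y to its left, z up, the work surface at z = 0. Lengths are in m, angles in degrees, forces in N, time in s.
With the tool pointing down it reaches from about 0.275 to 0.875 m from the base axis. Payload 12.5 kg.
Tool frame: the origin (TCP) lies midway between the tips of the shut fingers; the grasp point (between the pads) lies 19 mm behind it (r.grip_depth is the distance from the TCP to the grasp point, in m); z points along the fingers, y is the line along which they close (so a half turn about z gives the same grasp; the last joint's range is limited). The gripper opens to 85 mm and grips with 20 to 120 N. Pads are 22 mm wide; open, the fingers measure 114 mm over their backs; the gripper's body (76 mm by 85 mm) begins 54 mm behind the grasp point. The pads swing forward as they close: fully open they stand 13 mm farther back than shut.
Start: joints at [-73.717, 20.094, 94.641, -0, 65.266, -4.847], TCP at [0.198, -0.513, 0.231] pointing down, gripper open.
Joint ranges: [-157.81, 157.81], [-45, 120.19], [0.68, 151.7], [-89.99, 269.99], [4.06, 180], [-164.3, 164.3]. Speed limits (degrees/s): [127.2, 127.2, 159.86, 180, 180, 180].

INTERFACE

Orientations are given as a 3x3 rotation matrix whose columns are the frame's x, y, z axes.
In Python, from rig import r gives the robot as it stands.
- The arm moves only by the shell command python3 -m creep 'ROWS'. ROWS is text: rows parted by semicolons, each of 5 numbers parted by spaces: the shift along the tool's x, y, z in m, then the turn about the tool's z in degrees, then the finger opening in m, from 0 to 0.0854. In form: x y z twist fingers; .... A call has 1 to 5 rows; each row shifts and turns the commanded pose from where the row before left it, along the tool's axes as they then stand; what a row does not reach is not made up. A row lasts 1/10 s, in which the tool goes at most 50 mm and 8.59 degrees, less where a joint would pass 70% of its speed; a pose out of reach is approached as far as the arm can. A call with a gripper value outside its range is refused whole. The fingers move at their own pace and stop on an object; the grip force is fixed at half the most. Time passes only in rows, so rows that do not move let the fingers close. It gives the time, the measured TCP pose, the force and the opening at its end, in the units of the state.
- r.get_state(): the state, without advancing time (a new reading comes with each control period).
- r.grab_frame(name): name is "scene" or "top" or "wrist"; returns the picture (480x640x3 uint8, red, green, blue); there is no depth.
- r.camera_params(name): a dict with "fx", "fy", "cx", "cy" (pixels), "pose" (4x4, takes a point from camera to world coordinates). Camera axes: x right, y down, z forward; pixel columns grow to the right and rows downward; lengths in m; the calibration is good to about 2 mm. A picture is of the moment at which its call begins: read the wrist's pose just before it. camera_params takes no time and is no camera call; for the wrist camera it gives the pose at the moment of the call.
- r.job_done(): hands the job in, once; it reports no verdict.
The state is a dict: "clock": time; "joint_positions": joint angles; "dq": joint speeds; "tau": joint torques, N m; "tool_pos": TCP position; "tcp_rot": TCP orientation; "contact_force": force on the tool from outside, world axes, zero at the start; "torque": the same for the moment, N m; "width": finger opening in m.
Only numpy, scipy, OpenCV 4.12 (cv2) and the standard library are available. Lean on these libraries where they do the work, as an engineer would, in place of code of your own. Each camera call takes 0.05 s, during which the arm holds its last target. There are 200 camera calls.

## Working session

There is one attempt and no reset: what is moved stays moved. The work goes in short steps, Python scripts to look and compute and a shell command to move; the robot and the scene stay as the last step left them, time stands still between calls to the robot, and variables do not carry over. Pictures are saved under pics/ and viewed, on a budget of 10 in all, crops included, one or two more only if the job needs it, and the job is handed in when it is done.

```bash
mkdir -p pics; ls; python3 - <<'E'
from rig import r
import cv2,numpy as np
np.set_printoptions(precision=4,suppress=True)
s=r.get_state();print(s)
for n in("top","scene"):
    c=r.camera_params(n);print(n,c)
    cv2.imwrite(f"pics/{n}0.png",r.grab_frame(n)[:,:,::-1])
E
```

```text
pics
{'clock': 0.0, 'joint_positions': array([-73.7167,  20.125 ,  94.6772,   0.0001,  65.2654,  -4.8481]), 'dq': array([ 0.0578, -0.0344, -0.0137, -0.0034, -0.0017,  0.0409]), 'tau': array([  0.0033, -50.6097, -29.1403,   0.0001,   0.0047,   0.    ]), 'tool_pos': array([ 0.1982, -0.5127,  0.2308]), 'tcp_rot': array([[ 0.9328,  0.3605, -0.0003],
       [ 0.3605, -0.9328,  0.0011],
       [ 0.0001, -0.0012, -1.    ]]), 'contact_force': array([-1.1365,  0.2279, -0.0676]), 'torque': array([-0.0032,  0.0641, -0.0285]), 'width': 0.08548048269613427}
top {'fx': 552.4257831201802, 'fy': 552.4257831201802, 'cx': 320.43171258132634, 'cy': 243.71464388742245, 'pose': array([[ 0.0184, -0.989 ,  0.1467,  0.348 ],
       [-0.9998, -0.0176,  0.0067,  0.119 ],
       [-0.0041, -0.1468, -0.9892,  1.3171],
       [ 0.    ,  0.    ,  0.    ,  1.    ]])}
scene {'fx': 536.5051287705472, 'fy': 536.5051287705472, 'cx': 313.3948622177888, 'cy': 229.705453594425, 'pose': array([[ 0.3448,  0.6508, -0.6764,  1.3064],
       [ 0.9386, -0.235 ,  0.2524, -0.1634],
       [ 0.0054, -0.7219, -0.6919,  0.8719],
       [ 0.    ,  0.    ,  0.    ,  1.    ]])}
```

View pics/top0.png

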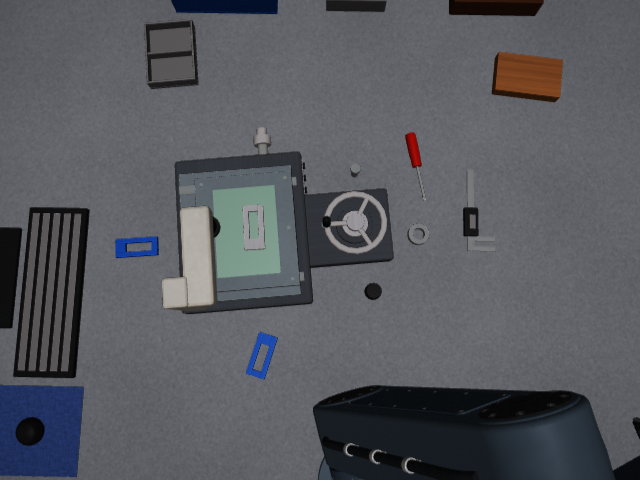

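View pics/scene0.png

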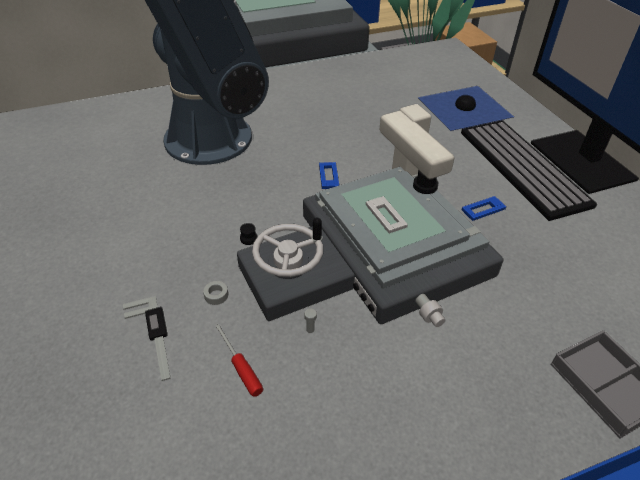

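The top view shows the wheel hub near (355,222) with the handle tip near (327,222). The scene view shows the hub near (288,248) and the handle near (318,230). I'll crop in for better picks.

```bash
python3 - <<'E'
import cv2,numpy as np
a=cv2.imread("pics/top0.png")[180:270,300:400];b=cv2.imread("pics/scene0.png")[205:295,240:340]
cv2.imwrite("pics/crops.png",np.vstack([cv2.resize(i,None,fx=6,fy=6,interpolation=cv2.INTER_CUBIC)[:,:] for i in (a,b)])[:, :][:1080].reshape(1080,600,3)[::1] if 0 else np.hstack([cv2.resize(i,(400,360),interpolation=cv2.INTER_CUBIC) for i in (a,b)]))
E
```

```text
(no output)
```

View pics/crops.png

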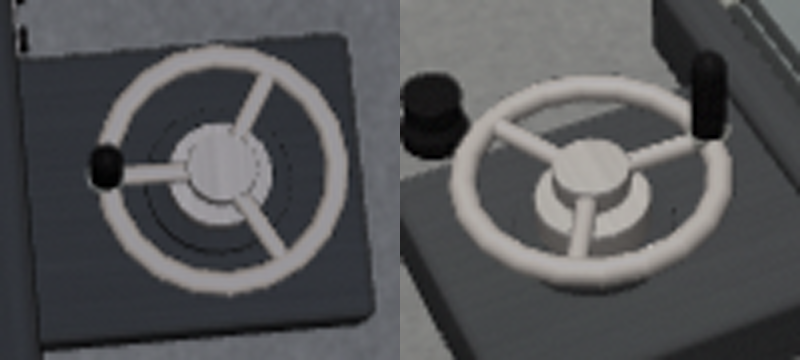

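```bash
cat > tri.py <<'E'
import numpy as np
np.set_printoptions(precision=4,suppress=True)
def ray(c,p):
    d=c["pose"][:3,:3]@[(p[0]-c["cx"])/c["fx"],(p[1]-c["cy"])/c["fy"],1]
    return c["pose"][:3,3],d/np.linalg.norm(d)
def tri(rs):
    A=sum(np.eye(3)-np.outer(d,d) for o,d in rs);b=sum((np.eye(3)-np.outer(d,d))@o for o,d in rs)
    return np.linalg.solve(A,b)
def atz(r_,z): o,d=r_; return o+d*(z-o[2])/d[2]
E
python3 - <<'E'
from rig import r
from tri import *
t,s=r.camera_params("top"),r.camera_params("scene")
for n,a,b,z in(("axis",(355.9,222.25),(287.6,249.75),.097),("handle",(326.75,222),(317.25,228.5),.127)):
    ra,rb=ray(t,a),ray(s,b);print(n,tri([ra,rb]),atz(ra,z),atz(rb,z))
E
```

```text
axis [0.5807 0.0501 0.0919] [0.5792 0.0486 0.097 ] [0.5859 0.0505 0.097 ]
handle [0.5741 0.116  0.124 ] [0.5729 0.1141 0.127 ] [0.5776 0.1168 0.127 ]
```

```bash
python3 -m creep '0 0 0 7.03 0;0 0 0 7.03 0;0 0 0 7.03 0;0 0 0 0 0;0 0 0 0 0'
for i in 1 2 3 4; do python3 -m creep '0.0166 -0.0314 0 0 0;0.0166 -0.0314 0 0 0;0.0166 -0.0314 0 0 0;0.0166 -0.0314 0 0 0;0.0166 -0.0314 0 0 0'; done
```

```text
clock: 0.6
tool_pos: [0.1982, -0.5129, 0.2311]
tcp_rot: [[1.0, 0.004, -0.0], [0.004, -1.0, 0.0], [-0.0, -0.0, -1.0]]
contact_force: [-1.2, -0.7, 0.6]
width: 0.0123
clock: 1.1
tool_pos: [0.2816, -0.3546, 0.2313]
tcp_rot: [[1.0, 0.004, 0.0], [0.004, -1.0, -0.0], [0.0, 0.0, -1.0]]
contact_force: [0.9, -0.9, 0.6]
width: 0.0004
clock: 1.6
tool_pos: [0.3645, -0.1975, 0.2314]
tcp_rot: [[1.0, 0.004, 0.0], [0.004, -1.0, -0.0], [0.0, 0.0, -1.0]]
contact_force: [0.1, -0.9, 0.5]
width: -0.0001
clock: 2.1
tool_pos: [0.4474, -0.0404, 0.2314]
tcp_rot: [[1.0, 0.004, 0.0], [0.004, -1.0, -0.0], [0.0, 0.0, -1.0]]
contact_force: [-0.3, -0.8, 0.3]
width: 0.0002
clock: 2.6
tool_pos: [0.5303, 0.1167, 0.2313]
tcp_rot: [[1.0, 0.004, -0.0], [0.004, -1.0, -0.0], [-0.0, 0.0, -1.0]]
contact_force: [0.7, -0.6, 1.0]
width: -0.0002
```

```bash
python3 - <<'E'
from rig import r
from tri import *
import cv2
c=r.camera_params("wrist");print(c)
cv2.imwrite("pics/w1.png",r.grab_frame("wrist")[:,:,::-1])
R=np.linalg.inv(c["pose"])
for p in([.581,.049,.102],[.575,.115,.104],[.575,.115,.153]):
    q=R@np.r_[p,1];print(q[0]/q[2]*c["fx"]+c["cx"],q[1]/q[2]*c["fy"]+c["cy"])
E
```

```text
{'fx': 389.98750315032225, 'fy': 389.98750315032225, 'cx': 322.684999182027, 'cy': 232.3826166114257, 'pose': array([[ 0.0032, -0.9627, -0.2704,  0.5975],
       [-1.    , -0.0032, -0.0006,  0.116 ],
       [-0.0003,  0.2704, -0.9627,  0.3731],
       [ 0.    ,  0.    ,  0.    ,  1.    ]])}
421.11316877864334 148.34734208177025
324.1516583933635 157.2202889657683
324.44227265836247 164.65869971819166
```

View pics/w1.png

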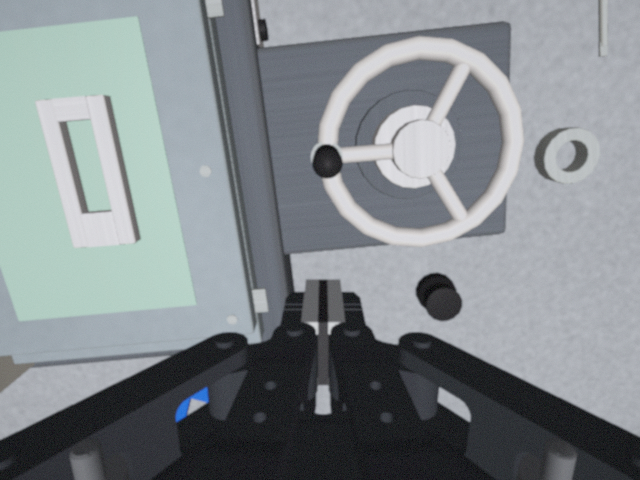

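The wrist view agrees with the estimate: hub (423,150), handle tip (327,162). I'll descend behind the handle, then creep up to it.

```bash
python3 -m creep '0 0.001 0.0207 0 0;0 0.001 0.0207 0 0;0 0.001 0.0207 0 0;0 0.001 0.0207 0 0;0 0.0007 0.0205 0 0'
python3 -m creep '0 0 0 0 0;0.003 0 0 0 0;0.003 0 0 0 0;0.003 0 0 0 0;0.003 0 0 0 0'
python3 -m creep '0.002 0 0 0 0;0.002 0 0 0 0;0.002 0 0 0 0;0 0 0 0 0;0 0 0 0 0'
```

```text
clock: 3.15
tool_pos: [0.5297, 0.1105, 0.1271]
tcp_rot: [[1.0, 0.004, -0.0], [0.004, -1.0, -0.0], [-0.0, 0.0, -1.0]]
contact_force: [-0.7, -0.7, 0.2]
width: -0.0002
clock: 3.65
tool_pos: [0.5425, 0.1106, 0.1287]
tcp_rot: [[1.0, 0.001, 0.001], [0.001, -1.0, 0.0], [0.001, -0.0, -1.0]]
contact_force: [-0.2, -0.0, -0.2]
width: -0.0001
clock: 4.15
tool_pos: [0.5478, 0.1105, 0.1279]
tcp_rot: [[1.0, 0.001, -0.0], [0.001, -1.0, 0.0], [-0.0, -0.0, -1.0]]
contact_force: [-0.5, 0.0, -0.6]
width: 0.0001
```

```bash
for i in 1 2 3 4 5; do python3 -m creep '0.001 0 0 0 0;0.001 0 0 0 0;0 0 0 0 0' | grep -v -e rot -e wid; python3 -c "
from rig import r;print(r.get_state()['contact_force'],r.get_state()['torque'])"; done
```

```text
clock: 4.45
tool_pos: [0.55, 0.1106, 0.128]
contact_force: [-0.4, 0.4, 0.7]
[-0.37432469  0.3597963   0.73761435] [ 0.00563285 -0.06386966 -0.03102245]
clock: 4.75
tool_pos: [0.552, 0.1105, 0.128]
contact_force: [1.5, 0.7, 0.7]
[1.45773813 0.70773941 0.74968229] [0.01381865 0.01190227 0.00509789]
clock: 5.05
tool_pos: [0.554, 0.1106, 0.128]
contact_force: [0.1, 0.8, -0.3]
[ 0.06858224  0.83179434 -0.29511679] [ 0.06394476  0.04567673 -0.02754085]
clock: 5.35
tool_pos: [0.556, 0.1106, 0.128]
contact_force: [0.1, -0.8, -0.4]
[ 0.14141221 -0.77550553 -0.39338321] [-0.0038281  -0.04134015 -0.05196878]
clock: 5.65
tool_pos: [0.5578, 0.1106, 0.128]
contact_force: [-1.1, 0.2, 0.7]
[-1.06041128  0.17548852  0.73528454] [0.00527297 0.16207591 0.00446918]
```

```bash
for i in 1 2; do python3 -m creep '0.001 0 0 0 0;0 0 0 0 0' | grep -v -e rot -e wid; python3 -c "
from rig import r;print(r.get_state()['contact_force'],r.get_state()['torque'])"; done
python3 - <<'E'
from rig import r
import cv2
t=r.grab_frame("top")[180:270,300:400,::-1];s=r.grab_frame("scene")[205:295,240:340,::-1]
import numpy as np
cv2.imwrite("pics/c2.png",np.hstack([cv2.resize(i,(400,360),interpolation=cv2.INTER_CUBIC) for i in (t,s)]))
E
```

```text
clock: 5.85
tool_pos: [0.5589, 0.1106, 0.1279]
contact_force: [-0.9, 0.0, -0.5]
[-0.88482156  0.04663521 -0.54641519] [0.03497289 0.18099881 0.03539187]
clock: 6.05
tool_pos: [0.5599, 0.1106, 0.128]
contact_force: [-1.1, -0.8, 0.2]
[-1.14083639 -0.75192397  0.22181901] [0.02277745 0.15160126 0.01013893]
```

View pics/c2.png

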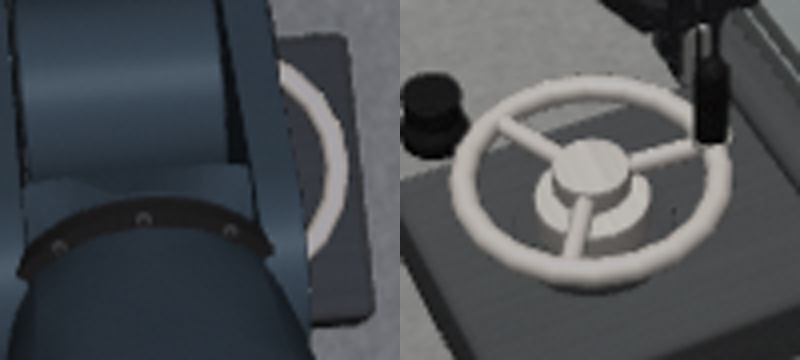

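Contact is confirmed: there is a steady moment of about 0.15 Nm from TCP x≈0.557, and the finger sits behind the handle in the scene view at (705,100). Now I'll push round in 24° chords, checking force and moment.

```bash
s(){ grep -v -e rot -e wid; python3 -c "
from rig import r;print(r.get_state()['torque'].round(2))"; }
python3 -m creep '0.0054 -0.0006 0 0 0;0.0054 -0.0006 0 0 0;0.0054 -0.0006 0 0 0;0.0054 -0.0006 0 0 0;0.0054 -0.0006 0 0 0'|s
python3 -m creep '0.0052 0.0016 0 0 0;0.0052 0.0016 0 0 0;0.0052 0.0016 0 0 0;0.0052 0.0016 0 0 0;0.0052 0.0016 0 0 0'|s
python3 -m creep '0.0040 0.0036 0 0 0;0.0040 0.0036 0 0 0;0.0040 0.0036 0 0 0;0.0040 0.0036 0 0 0;0.0040 0.0036 0 0 0'|s
python3 -m creep '0.0022 0.0049 0 0 0;0.0022 0.0049 0 0 0;0.0022 0.0049 0 0 0;0.0022 0.0049 0 0 0;0.0022 0.0049 0 0 0'|s
python3 - <<'E'
from rig import r
import cv2
s=r.grab_frame("scene")[180:320,220:360,::-1]
cv2.imwrite("pics/c3.png",cv2.resize(s,(420,420),interpolation=cv2.INTER_CUBIC))
E
```

```text
clock: 6.65
tool_pos: [0.5873, 0.1136, 0.1279]
contact_force: [-1.6, -0.0, 0.0]
[-0.11  0.37  0.02]
clock: 7.15
tool_pos: [0.6133, 0.1055, 0.128]
contact_force: [-2.3, 0.7, 0.3]
[ 0.15  0.29 -0.02]
clock: 7.65
tool_pos: [0.6333, 0.0873, 0.128]
contact_force: [-1.3, 1.2, 0.1]
[ 0.23  0.2  -0.  ]
clock: 8.15
tool_pos: [0.6441, 0.0627, 0.128]
contact_force: [-1.3, 1.3, -0.2]
[ 0.29  0.1  -0.01]
```

View pics/c3.png

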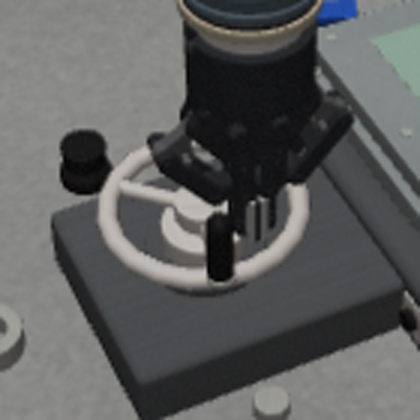

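The handle (at 219,245 in the crop) is being pushed along ahead of the fingers, with low forces. I'll continue.

```bash
s(){ grep -v -e rot -e wid; python3 -c "
from rig import r;print(r.get_state()['torque'].round(2))"; }
python3 -m creep '0 0.0054 0 0 0;0 0.0054 0 0 0;0 0.0054 0 0 0;0 0.0054 0 0 0;0 0.0054 0 0 0'|s
python3 -m creep '-0.0022 0.0049 0 0 0;-0.0022 0.0049 0 0 0;-0.0022 0.0049 0 0 0;-0.0022 0.0049 0 0 0;-0.0022 0.0049 0 0 0'|s
python3 -m creep '-0.0040 0.0036 0 0 0;-0.0040 0.0036 0 0 0;-0.0040 0.0036 0 0 0;-0.0040 0.0036 0 0 0;-0.0040 0.0036 0 0 0'|s
python3 -m creep '-0.0051 0.0017 0 0 0;-0.0051 0.0017 0 0 0;-0.0051 0.0017 0 0 0;-0.0051 0.0017 0 0 0;-0.0051 0.0017 0 0 0'|s
```

```text
clock: 8.7
tool_pos: [0.6439, 0.0357, 0.1281]
contact_force: [-0.6, 2.3, -0.8]
[ 0.37  0.03 -0.03]
clock: 9.2
tool_pos: [0.6328, 0.0111, 0.1281]
contact_force: [1.7, 0.9, 0.3]
[ 0.13 -0.24 -0.02]
clock: 9.7
tool_pos: [0.6126, -0.0067, 0.1281]
contact_force: [1.5, 1.7, -0.2]
[ 0.11 -0.22 -0.02]
clock: 10.2
tool_pos: [0.587, -0.0151, 0.128]
contact_force: [1.6, 1.0, -0.0]
[ 0.1  -0.3   0.02]
```

```bash
s(){ grep -v -e rot -e wid; python3 -c "
from rig import r;print(r.get_state()['torque'].round(2))"; }
python3 -m creep '-0.0054 -0.0005 0 0 0;-0.0054 -0.0005 0 0 0;-0.0054 -0.0005 0 0 0;-0.0054 -0.0005 0 0 0;-0.0054 -0.0005 0 0 0'|s
python3 -m creep '-0.0047 -0.0027 0 0 0;-0.0047 -0.0027 0 0 0;-0.0047 -0.0027 0 0 0;-0.0047 -0.0027 0 0 0;-0.0047 -0.0027 0 0 0'|s
python3 -m creep '-0.0032 -0.0043 0 0 0;-0.0032 -0.0043 0 0 0;-0.0032 -0.0043 0 0 0;-0.0032 -0.0043 0 0 0;-0.0032 -0.0043 0 0 0'|s
```

```text
clock: 10.7
tool_pos: [0.56, -0.0124, 0.128]
contact_force: [1.6, 0.1, -0.7]
[-0.08 -0.27 -0.04]
clock: 11.2
tool_pos: [0.5366, 0.0013, 0.128]
contact_force: [2.2, -0.4, -0.6]
[-0.13 -0.34 -0.01]
clock: 11.7
tool_pos: [0.5205, 0.0229, 0.1279]
contact_force: [0.6, -1.2, -0.3]
[-0.28 -0.04  0.01]
```

```bash
s(){ grep -v -e rot -e wid; python3 -c "
from rig import r;print(r.get_state()['torque'].round(2))"; }
python3 -m creep '-0.0012 -0.0053 0 0 0;-0.0012 -0.0053 0 0 0;-0.0012 -0.0053 0 0 0;-0.0012 -0.0053 0 0 0;-0.0012 -0.0053 0 0 0'|s
python3 -m creep '0.0011 -0.0053 0 0 0;0.0011 -0.0053 0 0 0;0.0011 -0.0053 0 0 0;0.0011 -0.0053 0 0 0;0.0011 -0.0053 0 0 0'|s
python3 -m creep '0.0031 -0.0044 0 0 0;0.0031 -0.0044 0 0 0;0.0031 -0.0044 0 0 0;0.0031 -0.0044 0 0 0;0.0031 -0.0044 0 0 0'|s
python3 - <<'E'
from rig import r
import cv2
s=r.grab_frame("scene")[205:295,240:340,::-1]
cv2.imwrite("pics/c4.png",cv2.resize(s,(400,360),interpolation=cv2.INTER_CUBIC))
E
```

```text
clock: 12.2
tool_pos: [0.5148, 0.0495, 0.1279]
contact_force: [0.2, -2.3, -1.2]
[-0.35 -0.09  0.01]
clock: 12.7
tool_pos: [0.5204, 0.076, 0.128]
contact_force: [-2.1, -0.8, 0.2]
[-0.29  0.21 -0.02]
clock: 13.2
tool_pos: [0.5362, 0.0979, 0.128]
contact_force: [-1.9, -0.9, -0.4]
[-0.18  0.21 -0.01]
```

View pics/c4.png

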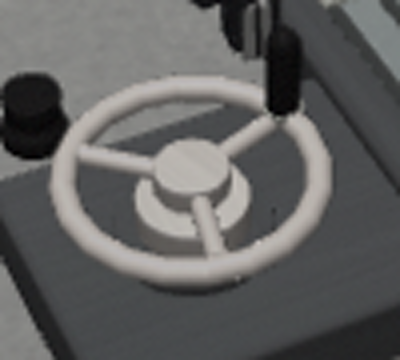

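The handle is at (283,70) and its start was (309,94), so it is about 20° short as planned. Last gentle chord, to the first-contact TCP.

```bash
python3 -m creep '0.0041 -0.0025 0 0 0;0.0041 -0.0025 0 0 0;0.0041 -0.0025 0 0 0;0.0041 -0.0025 0 0 0;0.004 -0.0025 0 0 0'
python3 -m creep '0 0 0 0 0;0 0 0 0 0'
python3 - <<'E'
from rig import r
import cv2
s=r.grab_frame("scene")[205:295,240:340,::-1]
cv2.imwrite("pics/c5.png",cv2.resize(s,(400,360),interpolation=cv2.INTER_CUBIC))
E
```

```text
clock: 13.75
tool_pos: [0.5567, 0.1103, 0.128]
tcp_rot: [[1.0, 0.001, 0.0], [0.001, -1.0, 0.0], [0.0, -0.0, -1.0]]
contact_force: [-1.1, -1.8, 2.2]
width: 0.0001
clock: 13.95
tool_pos: [0.5564, 0.1102, 0.1279]
tcp_rot: [[1.0, 0.001, 0.0], [0.001, -1.0, 0.0], [0.0, -0.0, -1.0]]
contact_force: [0.4, -0.5, 0.6]
width: 0.0002
```

View pics/c5.png

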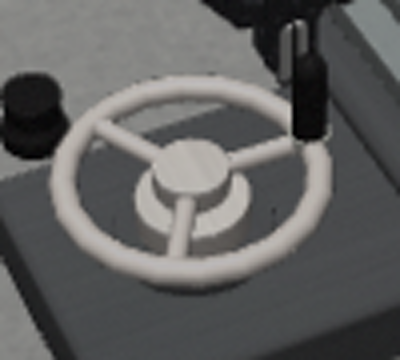

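The handle is at (309,95), against (309,94) at the start, and the spokes match. I'll back off and lift away, then compare with the first pictures.

```bash
python3 -m creep '-0.004 0 0 0 0;-0.005 0 0 0 0;-0.006 0 0 0 0;-0.006 0 0 0 0;-0.006 0 0 0 0'|grep tool
python3 -m creep '0 0 -0.02 0 0;0 0 -0.02 0 0;0 0 -0.02 0 0;0 0 -0.02 0 0;0 0 -0.02 0 0'|grep tool
for i in 1 2 3; do python3 -m creep '-0.0166 0.0314 0 0 0;-0.0166 0.0314 0 0 0;-0.0166 0.0314 0 0 0;-0.0166 0.0314 0 0 0;-0.0166 0.0314 0 0 0'|grep tool; done
python3 -m creep '0 0 0 0 0;0 0 0 0 0;0 0 0 0 0;0 0 0 0 0;0 0 0 0 0'
python3 - <<'E'
from rig import r
import cv2,numpy as np
L=[]
for n,(y,x,h,w) in(("top",(110,160,225,340)),("scene",(150,110,270,400))):
    b=cv2.imread(f"pics/{n}0.png");a=r.grab_frame(n)[:,:,::-1].copy();cv2.imwrite(f"pics/{n}9.png",a)
    if n=="top": L.append(np.vstack([cv2.resize(a[y:y+h,x:x+w],(400,265)),cv2.resize(cv2.absdiff(a,b)[y:y+h,x:x+w]*2,(400,265))]))
    else: L.append(np.vstack([cv2.resize(a[y:y+h,x:x+w],(400,265)),cv2.resize(cv2.absdiff(a,b)[y:y+h,x:x+w]*2,(400,265))]))
cv2.imwrite("pics/end.png",np.hstack(L))
E
```

```text
tool_pos: [0.5286, 0.11, 0.128]
tool_pos: [0.5288, 0.11, 0.2288]
tool_pos: [0.4452, -0.048, 0.228]
tool_pos: [0.3624, -0.205, 0.2281]
tool_pos: [0.2795, -0.3621, 0.2281]
clock: 17.0
tool_pos: [0.281, -0.3605, 0.2281]
tcp_rot: [[1.0, 0.002, 0.0], [0.002, -1.0, -0.0], [0.0, 0.0, -1.0]]
contact_force: [-0.4, 1.0, 0.4]
width: 0.0001
```

View pics/end.png

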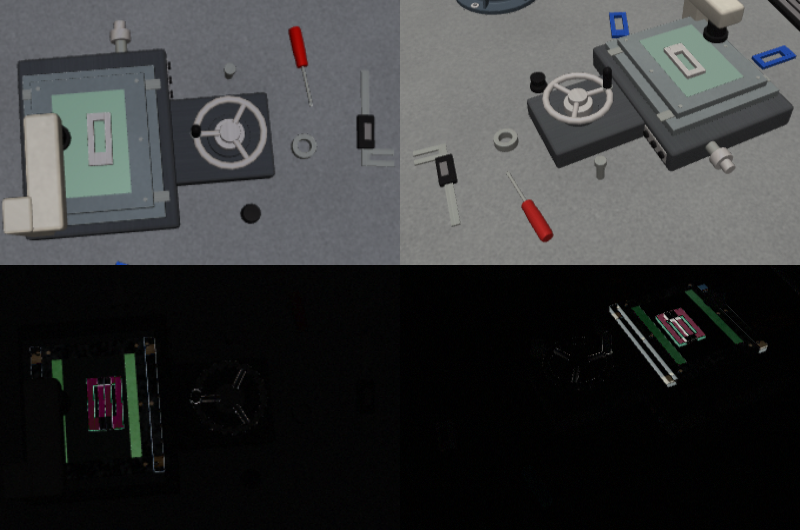

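The stage and workpiece moved on, and the gauges and tools show no change. A slight wheel difference remains, so I'll put a number on it.

```bash
python3 - <<'E'
import cv2,numpy as np
a,b=[cv2.cvtColor(cv2.imread(f"pics/top{i}.png"),6).astype(np.float32) for i in(0,9)]
m=np.zeros(a.shape,np.uint8);cv2.circle(m,(356,222),26,255,-1);cv2.circle(m,(356,222),14,0,-1)
for t in np.arange(-10,10.1,1):
    M=cv2.getRotationMatrix2D((355.9,222.2),-t,1) # t>0 clockwise in image
    w=cv2.warpAffine(a,M,a.shape[::-1],flags=2);print(t,round(float(np.abs(w-b)[m>0].mean()),2),end="; ")
# stage shift: workpiece crop
p=a[195:260,235:275];q=b[195:260,235:275];print(cv2.phaseCorrelate(p,q))
E
```

```text
-10.0 17.94; -9.0 16.91; -8.0 15.78; -7.0 14.42; -6.0 12.99; -5.0 11.54; -4.0 9.98; -3.0 8.24; -2.0 6.46; -1.0 4.56; 0.0 2.49; 1.0 2.31; 2.0 4.06; 3.0 5.79; 4.0 7.47; 5.0 9.12; 6.0 10.67; 7.0 12.28; 8.0 13.81; 9.0 15.09; 10.0 16.29; ((-8.690196970991838, 0.2117742973362482), 0.5643571469518873)
```

```bash
python3 -c "
from rig import r;print(r.job_done())"
```

```text
the job is handed in; nothing more can be done
None
```

I pushed the hand wheel one full clockwise turn by its handle, using the outside of the shut fingers. The arm then backed off, lifted clear and moved away. I handed the job in after about 17 s of robot time, and it gave no verdict.

- **Wheel:** matching the spokes before and after in the top view puts the wheel about 0.5° past its start. The handle is back at its starting pixel in the scene view.
- **Stage and workpiece:** the workpiece moved about 8.7 px in the top view, roughly 19 mm. The stage moved on with it in the before/after pictures, but I did not measure the stage separately.
- **Gauges and tools:** the before/after pictures show no change in the ring gauge, plug gauge, loupe, calliper or screwdriver.
- **Forces:** the wrist readings, taken at the end of each move, stayed at about 3 N or less throughout the push.

No check failed. The only disagreement was between the two cameras, by up to about 7 mm in their first position estimates. I averaged these and settled the contact point by touch.

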